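# Back the seal press off one notch

### The job

Back the seal press off by exactly one notch. With a fingertip, lift the pawl up off the ratchet wheel and tip it over backwards, push the top spoke of the handwheel away from the front of the press, and drop the pawl onto the ratchet again; then push the wheel on until the pawl stops it in the next notch, and leave it there with the pawl fully down. Never wind the wheel forward onto the pump head, and leave the pump head and everything else on the bench where it is.

Things in the scene. Friction and masses are not known exactly. Their poses are not given: they have to be found in the camera images.
- press: fixed bench arbor press, grey casting: base 240 x 110 x 30 mm, column at the rear, head y -28 to 28 mm, top at z 222 mm. Origin: centre of the base's underside, on the bench. x runs from its front (roughly facing the robot) to its rear, y to its left, z up. Steel ram sticks out of the head's top at (-36, 0) mm up to z 292 mm. Ratchet wheel, pawl and handwheel are on its left side (+y)
- wheel_centre (a point): centre of the steel ratchet wheel, at (-5, 46, 180) mm in the press's frame, same axes. 12 mm thick, upright in the x-z plane; 12 saw teeth, tip radius 45, root 36 mm; one notch = 30 degrees. The pawl's nose sits in the teeth at the very top. Forward (top to the front, ram down) the teeth click by under the pawl; backward (top to the rear, ram up) the pawl blocks them
- handwheel (a joint): angle (rad) of ratchet wheel, hub and spokes, one piece, about the press's y axis: positive = backward (top to the rear), one notch = 0.524. The seated pawl stops it at 0.01 in the starting notch, at 0.53 in the next. Starts at -0.06 to 0. Friction holds it wherever it is left; 3 to 4 N at a spoke's end moves it. Below about -0.25 the ram bears on the pump head
- spoke_ball (a point): centre of the black ball (21 mm diameter) on the end of the topmost spoke, which leans 18 degrees to the front when the wheel reads 0; it turns with the wheel. Four spokes, steel rods 10 mm thick at right angles, in the plane y = 132 mm of the press's frame; ball centres 80 mm from the shaft's axis, which is 180 mm above the bench
- pawl_pivot (a point): the pawl's pivot pin, along y at (47, 46, 228) mm in the press's frame, same axes. The bracket that carries it lies at y < 37 mm
- pawl (a joint): angle (rad) of the dark steel pawl: 0 = nose fully down in a notch (starts there or up to 0.02), positive = nose lifted, up and over to the rear. Clear of the teeth above 0.17. 140 g, swings freely: let go below about 0.9 it falls back onto the wheel, beyond about 1.1 it falls to the rear and rests on its stop at 1.35. With its nose on the slope of a tooth it reads 0.02 to 0.16
- pawl_bar (a point): middle of the free part of the pawl's lifting bar: a steel round 12 mm thick along the press's y, sticking out 34 mm to the left (y 52 to 86 mm) of a stem on the pawl, 49 mm from the pivot's axis: 28 mm in front of it and 40 mm above it with the pawl down, 33 mm behind and 36 mm above it with the pawl tipped right back. Pushed to the rear it goes up and over in an arc, and likewise back
- pump_head: loose steel pump head, 46 x 46 x 36 mm block (62 mm over its ports) standing on the press's round anvil under the ram; origin at the centre of its underside. Must stay
- wrench: 150 mm open-ended wrench lying left of the press; origin at the middle of its underside. Must stay
- seal_jar: small white jar, 42 mm diameter and 42 mm tall, in front of the press at its left; origin at the centre of its underside. Must stay
- vial: amber glass vial with a blue cap, 23 mm diameter, 34 mm tall, standing right of the press; origin at the centre of its underside. Must stay
- column: steel chromatography column, 140 mm long, 17 mm thick ends, lying right of the press; origin at the middle of its underside. Must stay
- solvent: clear glass solvent bottle with a blue cap, 86 mm diameter, 185 mm tall; origin at the centre of its underside. Must stay
- beaker: glass beaker, 68 mm diameter at the rim, 90 mm tall; origin at the centre of its underside. Must stay
- screwdriver: screwdriver 170 mm long lying on the bench; origin at the middle of its underside. Must stay

How it is judged:
On the way, in this order (a step that is already met when the one before it is completed fails the run):
1. the pawl is lifted clear of the ratchet teeth while the wheel is still in its first notch (value of joint pawl above 0.3 rad and value of joint handwheel below 0.1 rad), for 0.2 s.
2. the wheel is pushed backward past the tooth (value of joint handwheel above 0.15 rad), for 0.1 s.
At the end, for the whole second after the job is handed in: the wheel rests one notch back against the pawl (handwheel between 0.454 and 0.574 rad; the stop is at 0.53), at rest, and the pawl is fully down in that notch (below 0.05 rad) (value of joint pawl below 0.05 rad and value of joint handwheel between 0.454 and 0.574 rad and velocity of joint handwheel between -0.05 and 0.05 rad/s); the robot touches nothing.
It fails at once if the wheel is wound forward until the ram bears on the pump head (value of joint handwheel below -0.3 rad).
It fails at once if the pump head is moved more than 10 mm (distance of pump_head from where it was at the start of the episode above 0.01 m).
It fails at once if another thing on the bench is moved or lifted by more than 20 mm (distance of any of wrench, seal_jar, vial, column, solvent, beaker, screwdriver from where it was at the start of the episode above 0.02 m).
It also fails if it takes over 58 s, if anything falls off the work surface, if the arm or the gripper's body presses on something with over 40 N, if the wrist force passes 120 N, or if a joint passes its speed limit or range.

### The arm

A 6-joint arm with a two-finger parallel gripper is mounted at the origin on the work surface. World frame = base frame: x ahead of the robot, y to its left, z up, the work surface at z = 0. Lengths are in m, angles in rad, forces in N, time in s.
With the tool pointing down it reaches from about 0.25 to 0.775 m from the base axis. Payload 4 kg.
Tool frame: the origin (TCP) lies at the very end of the fingers, on their centre line; the grasp point (between the pads) lies 19 mm behind it; z points along the fingers, y is the line along which they close (so a half turn about z gives the same grasp; the last joint's range is limited). The gripper opens to 94 mm and grips with 3 to 60 N. Pads are 16 mm wide; open, the fingers measure 119 mm over their backs; the gripper's body (75 mm by 177 mm) begins 78 mm behind the grasp point.
Start: joints at [-0.103, 0.087, 1.371, -0, 1.684, -0.103], TCP at [0.55, -0, 0.185] pointing down, gripper open.
Joint ranges: [-3.1, 3.1], [-0.76, 2.03], [0.27, 2.55], [-1.08, 4.22], [0.17, 2.65], [-2.57, 2.57]. Speed limits (rad/s): [2.79, 2.79, 3.14, 3.14, 3.14, 3.14].

### API

Orientations are given as [roll, pitch, yaw] about the fixed x, y, z axes, in that order (R = Rz(yaw) Ry(pitch) Rx(roll)).
In Python, from bench import robot gives the robot as it stands. The module is installed in compiled form; this text tells all that it offers.
- The arm moves only by the tool move_arm, never from a script. Its argument "deltas" is one flat list of numbers, 7 for each row, row after row: the turn, a rotation vector about the tool's x, y, z in rad, then the shift along the tool's x, y, z in cm, then the closure, from -1 (fully open) to 1 (shut). A call has 1 to 8 rows; each row is the pose to reach, as a shift and turn from the pose commanded when the call began, along the tool's axes at that moment; what a row does not reach only later rows make up. A row lasts 1/10 s, in which the tool goes at most 50 mm and 8.59 degrees, less where a joint would pass 70% of its speed; a pose out of reach is approached as far as the arm can. A call with a gripper value outside its range is refused whole. The fingers move at their own pace and stop on an object; the grip force is fixed at half the most. Time passes only in rows, so rows that repeat a pose let the fingers close. It gives the time, the measured TCP pose, the force, the opening and the grip force at its end, in the units of the state.
- robot.get_obs(): the state, without advancing time (a new reading comes with each control period).
- robot.snapshot(name): name is "scene" or "side" or "wrist"; returns a dict with "image" (480x640x3 uint8, red, green, blue), "depth" (480x640 float32, m along the optical axis (not along the pixel's ray), 0 where there is no reading), "fov_y" (degrees; the focal length in pixels is half the picture's height over the tangent of half this angle, whatever the lens; pixels are square), "cx", "cy" (the principal point, pixels), "origin" and "orientation" of the camera in the world; the wrist camera has in their place "T_tool_cam" (4x4, takes a point from camera to tool coordinates, whose origin is the TCP and whose axes are the flange's). Camera axes: x right, y up, looking along -z (the intrinsics and any distortion apply to the point x, -y, -z); pixel columns grow to the right and rows downward; lengths in m; the calibration is good to about 2 mm. The wrist camera is an equidistant fisheye: a pixel r from the principal point sees the ray r / f radians off the axis. A picture is of the moment at which its call begins: read the wrist's pose just before it.
- robot.close_job(): hands the job in; it is judged then, once.
The state is a dict: "time": time; "joint_positions": joint angles; "qvel": joint speeds; "joint_torque": joint torques, N m; "tool_pos": TCP position; "ee_rot": TCP orientation; "wrist_force": force on the tool from outside, world axes, zero at the start; "wrist_torque": the same for the moment, N m; "width": finger opening in m; "finger_force": force on a finger pad.
Only numpy, scipy, OpenCV 4.12 (cv2) and the standard library are available. Lean on these libraries where they do the work, as an engineer would, in place of code of your own. Each camera call takes 0.05 s, during which the arm holds its last target. There are 200 camera calls.

## Working session

There is one attempt and no reset: what is moved stays moved. The work goes in short steps, Python scripts to look and compute and a tool call to move; the robot and the scene stay as the last step left them, time stands still between calls to the robot, and variables do not carry over. Pictures are saved under pics/ and viewed, at most 10 in all, crops included, and the job is handed in when it is done.

Besides the shell and the picture viewer there is one more tool, called as a command line: name --argument value ..., lists and objects as JSON in quotes. move_arm: Moves the arm, as the interface text tells. Its arguments: {"type":"object","properties":{"deltas":{"type":"array","items":{"type":"number"}}},"required":["deltas"]}

```bash
mkdir -p pics; python3 - <<'E'
from bench import robot
import cv2,numpy as np,pickle
for n in("scene","side"):
    s=robot.snapshot(n); pickle.dump(s,open(n+".pkl","wb"))
    cv2.imwrite(f"pics/{n}.png",s["image"][:,:,::-1])
    print(n,s["fov_y"],s["cx"],s["cy"],s["origin"],s["orientation"])
o=robot.get_obs();print(o["time"],o["tool_pos"],o["ee_rot"])
E
```

```text
scene 53.66624830530795 317.574660437788 241.23734228592772 [ 1.17331996 -0.21775014  1.14866093] [0.64085255 0.00370541 1.19747469]
side 56.56848096167058 312.6751161167552 242.18780858408206 [ 0.44450128 -0.94172306  0.72239778] [ 1.04610293 -0.00679085 -0.02322761]
0.1 [5.49457384e-01 4.66706517e-05 1.83623841e-01] [-3.13961891e+00 -2.07525103e-04  1.57076828e+00]
```

View pics/scene.png

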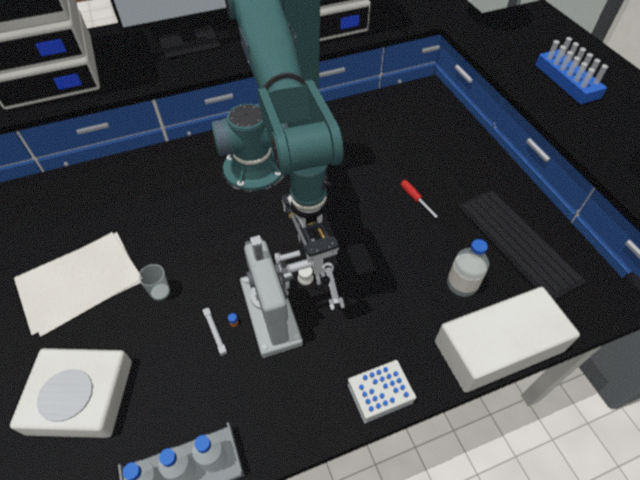

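View pics/side.png

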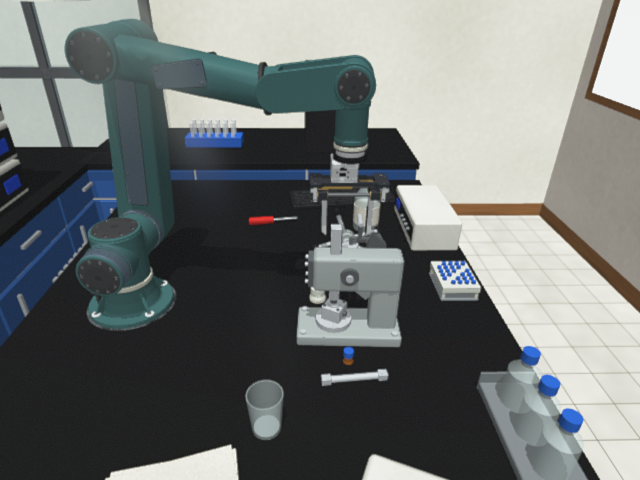

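The scene view shows the press around pixels (270,300) and the gripper hovering just beside its left side. I'll rise straight up, close the gripper and look again.

move_arm --deltas '[0,0,0,0,0,-4,-1,0,0,0,0,0,-8,-1,0,0,0,0,0,-12,0,0,0,0,0,-4,-16,1,0,0,0,0,-8,-18,1,0,0,0,0,-12,-18,1,0,0,0,0,-16,-18,1,0,0,0,0,-16,-18,1]'

```text
time: 0.9
tool_pos: [0.3867, 0.0003, 0.3667]
ee_rot: [3.138, 0.001, 1.571]
wrist_force: [-1.1, 0.2, -0.5]
width: 0.0495
finger_force: 0.0
```

```bash
cat > h.py <<'E'
import numpy as np,cv2,pickle
from scipy.spatial.transform import Rotation as R
def cloud(s):
    f=240/np.tan(np.radians(s["fov_y"]/2)); d=s["depth"].astype(float)
    v,u=np.mgrid[:480,:640]
    c=np.stack([(u-s["cx"])/f*d,-(v-s["cy"])/f*d,-d],-1)
    return c@R.from_euler("xyz",s["orientation"]).as_matrix().T+s["origin"]
def proj(s,p):
    f=240/np.tan(np.radians(s["fov_y"]/2))
    c=(np.asarray(p)-s["origin"])@R.from_euler("xyz",s["orientation"]).as_matrix()
    return np.stack([s["cx"]-f*c[...,0]/c[...,2],s["cy"]+f*c[...,1]/c[...,2]],-1)
E
python3 - <<'E'
from bench import robot
from h import *
o=robot.get_obs();print(o["time"],o["tool_pos"],o["ee_rot"],o["width"],o["wrist_force"])
for n in("scene","side"):
    s=robot.snapshot(n); pickle.dump(s,open(n+".pkl","wb"))
    P=cloud(s); d=s["depth"]>0
    print(n,d.mean())
    # region of press, heights
    m=d&(P[...,0]>.42)&(P[...,0]<.85)&(P[...,1]>-.3)&(P[...,1]<.2)&(P[...,2]>.015)
    for lo,hi in((.02,.035),(.21,.228),(.285,.3)):
        q=P[m&(P[...,2]>lo)&(P[...,2]<hi)]
        print(lo,len(q),q.min(0) if len(q) else 0,q.max(0) if len(q) else 0)
        if len(q)>5: print(cv2.minAreaRect((q[:,:2]*1000).astype(np.float32)), np.median(q,0))
s=pickle.load(open("scene.pkl","rb"))
cv2.imwrite("pics/scene_c.png",cv2.resize(s["image"][200:380,180:400,::-1],None,fx=3.3,fy=3.3,interpolation=cv2.INTER_CUBIC))
s=pickle.load(open("side.pkl","rb"))
cv2.imwrite("pics/side_c.png",cv2.resize(s["image"][190:370,260:480,::-1],None,fx=3.3,fy=3.3,interpolation=cv2.INTER_CUBIC))
E
```

```text
0.9 [3.86694162e-01 3.04239869e-04 3.66741731e-01] [3.13763618e+00 6.80840688e-04 1.57054597e+00] 0.04945702584891354 [-1.08375423  0.18257552 -0.52969883]
scene 0.9959993489583333
0.02 1370 [ 0.4326391  -0.29634292  0.0200217 ] [0.8498169  0.02210769 0.03496899]
((641.4845581054688, -136.4568328857422), (307.0650329589844, 415.4429931640625), 88.00928497314453) [ 0.6092978  -0.15184309  0.02938914]
0.21 1676 [ 0.45945566 -0.15000869  0.21010935] [0.66535987 0.02007842 0.22794947]
((563.9071655273438, -62.48125457763672), (168.2476348876953, 206.255615234375), 87.651611328125) [ 0.58786939 -0.1191251   0.22080298]
0.285 29 [ 0.50755114 -0.12716544  0.28500292] [ 0.52951529 -0.10584774  0.28894725]
((519.1614379882812, -115.2794418334961), (22.71034049987793, 20.286766052246094), 72.70056915283203) [ 0.52051245 -0.11457901  0.28594416]
side 0.995869140625
0.02 2287 [ 0.42903436 -0.29996992  0.02002264] [0.84906793 0.1218791  0.03492287]
((638.9822998046875, -84.89509582519531), (421.4580078125, 416.2522888183594), 88.65348815917969) [ 0.552917   -0.15122868  0.028278  ]
0.21 1650 [ 0.45664063 -0.15361224  0.21001514] [0.66104599 0.01318077 0.22789072]
((560.2239990234375, -69.36211395263672), (163.89891052246094, 204.01922607421875), 88.33299255371094) [ 0.56507604 -0.12921536  0.21954783]
0.285 0 0 0
```

View pics/scene_c.png

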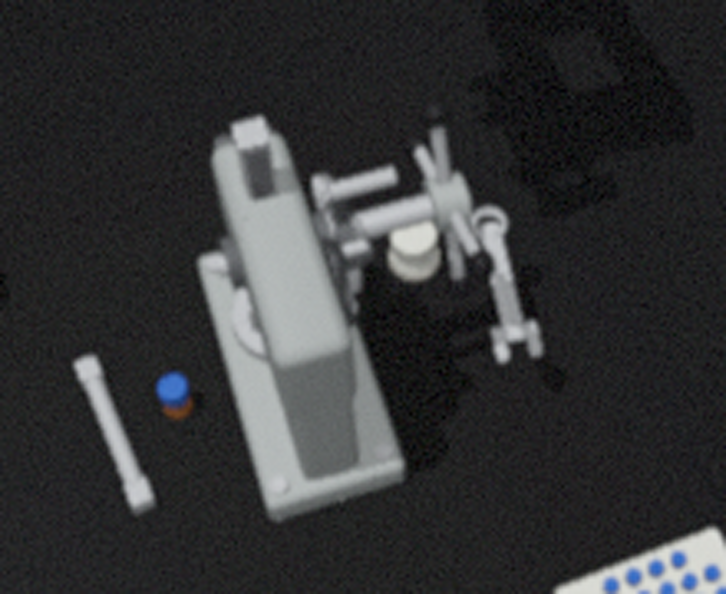

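The enlarged view shows the base's front-right corner at crop (200,258), rear-right at about (272,508), rear-left at (403,462), the ram top at (250,130), the pawl bar from (320,188) to (395,175), and the spokes around the hub at (450,195).

```bash
cat > fit.py <<'E'
from h import *
from scipy.spatial import cKDTree
S={n:pickle.load(open(n+".pkl","rb")) for n in("scene","side")}
base=[];head=[]
for n,s in S.items():
    P=cloud(s);img=s["image"].astype(int)
    q=P[(s["depth"]>0)&(P[...,0]>.44)&(P[...,0]<.76)&(P[...,1]>-.25)&(P[...,1]<.05)]
    b=q[(abs(q[:,2]-.03)<.003)]; h=q[(abs(q[:,2]-.222)<.004)]
    print(n,len(b),len(h)); base.append(b);head.append(h)
    c=lambda a:cv2.minAreaRect((a[:,:2]*1000).astype(np.float32))
    # largest connected blobs in xy
    for nm,a in(("base",b),("head",h)):
        from scipy.sparse.csgraph import connected_components
        t=cKDTree(a[:,:2]).sparse_distance_matrix(cKDTree(a[:,:2]),.006)
        _,l=connected_components(t); 
        for k in np.argsort(-np.bincount(l))[:3]:
            g=a[l==k]; print(nm,len(g),c(g),g[:,2].mean().round(4))
s=S["scene"];f=240/np.tan(np.radians(s["fov_y"]/2))
def ray(s,uv,z):
    d=np.array([(uv[0]-s["cx"])/f,-(uv[1]-s["cy"])/f,-1])@R.from_euler("xyz",s["orientation"]).as_matrix().T
    return s["origin"]+d*(z-s["origin"][2])/d[2]
for uv,z in(((200,258),.03),((272,508),.03),((403,462),.03),((250,128),.292)):
    print(ray(s,(uv[0]/3.3+180,uv[1]/3.3+200),z)[:2].round(4))
E
python3 fit.py
```

```text
scene 976 1300
base 938 ((559.0716552734375, -118.14070129394531), (108.82488250732422, 232.0484619140625), 87.34797668457031) 0.0297
base 13 ((500.4669189453125, 5.832674980163574), (30.939525604248047, 10.341987609863281), 75.32958984375) 0.0308
base 13 ((542.685302734375, -222.0031280517578), (8.684976577758789, 20.087202072143555), 55.70037841796875) 0.0311
head 1279 ((567.732421875, -113.84495544433594), (62.75761032104492, 191.35499572753906), 87.15826416015625) 0.2215
head 12 ((542.5845336914062, 15.067062377929688), (7.258547782897949, 9.116912841796875), 68.68828582763672) 0.2215
head 3 ((544.3087768554688, -74.75031280517578), (0.06888961791992188, 6.662863254547119), 51.138126373291016) 0.2205
side 1447 1039
base 1354 ((553.45654296875, -122.29969787597656), (109.03401184082031, 230.05250549316406), 87.71484375) 0.0289
base 62 ((542.2245483398438, -222.14190673828125), (21.682809829711914, 20.89754867553711), 37.68339157104492) 0.0312
base 29 ((481.0147705078125, -6.057561874389648), (14.80838680267334, 37.03205871582031), 79.30448913574219) 0.0297
head 977 ((563.5527954101562, -119.30392456054688), (60.328712463378906, 187.6006622314453), 89.10114288330078) 0.2204
head 50 ((562.1217041015625, -80.0549545288086), (12.220627784729004, 49.439849853515625), 73.85032653808594) 0.222
head 12 ((537.6926879882812, 9.084711074829102), (12.116399765014648, 7.272972583770752), 7.341566562652588) 0.2223
[ 0.4356 -0.1632]
[ 0.6715 -0.1737]
[ 0.6726 -0.0683]
[ 0.5194 -0.1152]
```

View pics/side_c.png

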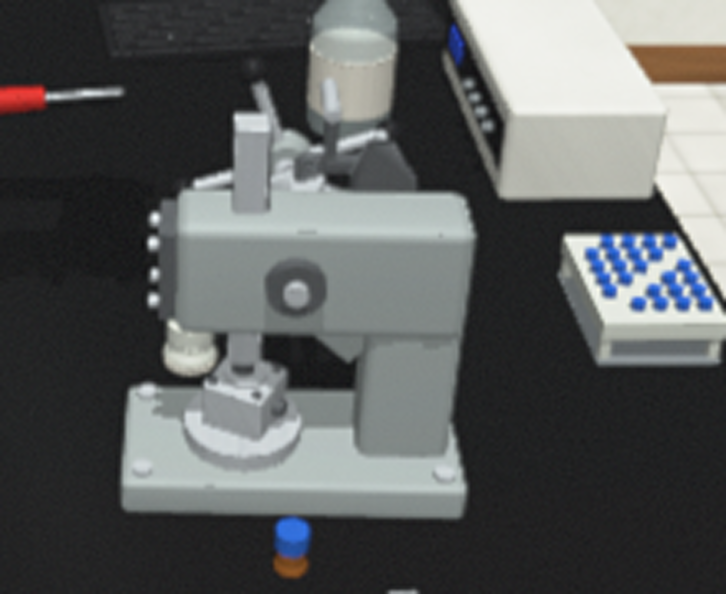

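The side view shows the black ball of the top spoke at crop (252,68), the pawl bar's tip near (330,88), and the rear spoke's ball at (388,130). I'll compare clouds near the predicted bar and ball.

```bash
python3 - <<'E'
from h import *
yaw=-.046;c=np.array([.556,-.117,0]);M=R.from_euler("z",yaw).as_matrix()
pts={"bar0":(19,52,268),"bar1":(19,86,268),"ball":(-29.7,132,256),"ram":(-36,0,292),"rearball":(-5+76,132,180+25),"frc":(-120,-55,30),"rrc":(120,-55,30),"rlc":(120,55,30)}
for n,off,w in(("scene",(180,200),3.3),("side",(260,190),3.3)):
    s=pickle.load(open(n+".pkl","rb"));P=cloud(s)
    for k,p in pts.items(): 
        uv=proj(s,c+M@(np.array(p)/1e3)); print(n,k,((uv-off)*w).round(0),end=" ")
    print()
    L=(P-c)@M*1000
    for k,lo,hi in(("bar",(-10,54,255),(60,84,300)),("balltop",(-60,118,225),(20,146,300)),("ram",(-60,-20,240),(-15,20,300))):
        m=((L>lo)&(L<hi)).all(-1); q=L[m]; print(k,m.sum(), np.percentile(q,[5,50,95],axis=0).round(0).tolist() if m.sum()>3 else "")
E
```

```text
scene bar0 [348. 191.] scene bar1 [395. 178.] scene ball [436. 118.] scene ram [250. 129.] scene rearball [482. 269.] scene frc [196. 257.] scene rrc [268. 512.] scene rlc [407. 468.] 
bar 69 [[13.0, 56.0, 267.0], [19.0, 69.0, 272.0], [23.0, 82.0, 275.0]]
balltop 94 [[-38.0, 122.0, 229.0], [-27.0, 130.0, 258.0], [-21.0, 137.0, 266.0]]
ram 193 [[-47.0, -12.0, 245.0], [-29.0, -2.0, 276.0], [-25.0, 9.0, 286.0]]
side bar0 [337. 103.] side bar1 [333.  81.] side ball [260.  66.] side ram [258. 106.] side rearball [394. 130.] side frc [125. 477.] side rrc [473. 485.] side rlc [451. 385.] 
bar 31 [[9.0, 54.0, 268.0], [13.0, 66.0, 271.0], [19.0, 80.0, 273.0]]
balltop 90 [[-44.0, 119.0, 228.0], [-33.0, 124.0, 253.0], [-26.0, 128.0, 263.0]]
ram 244 [[-51.0, -16.0, 244.0], [-40.0, -13.0, 268.0], [-30.0, 1.0, 284.0]]
```

The scene camera's fit matches within 2 mm and the side one is about 5 mm off, so I'll use the mean: press at (0.5535, -0.1195), yaw -0.046. Next I bring the closed fingers in front of the pawl bar.

move_arm --deltas '[0,0,0,-1.5,4,0,1,0,0,0,-3,8,0,1,0,0,0,-4.5,12,0,1,0,0,0,-4.9,15,0,1,0,0,0,-4.9,15,4,1,0,0,0,-4.9,15,8,1,0,0,0,-4.9,15,11,1,0,0,0,-4.9,15,11,1]'

```text
time: 1.8
tool_pos: [0.5383, -0.0486, 0.2465]
ee_rot: [-3.127, -0.003, 1.571]
wrist_force: [0.7, 0.7, -1.1]
width: 0.0003
finger_force: 0.0
```

```bash
python3 - <<'E'
from bench import robot
from h import *
o=robot.get_obs();print(o["time"],o["tool_pos"],o["ee_rot"],o["width"],o["wrist_force"])
a=robot.snapshot("scene");b=robot.snapshot("side")
im=np.hstack([cv2.resize(a["image"][200:320,230:350],None,fx=3.3,fy=3.3,interpolation=2),cv2.resize(b["image"][160:280,290:410],None,fx=3.3,fy=3.3,interpolation=2)])
cv2.imwrite("pics/p1.png",im[:,:,::-1])
E
```

```text
1.8 [ 0.53827494 -0.04856224  0.24652168] [-3.12724089e+00 -2.87792917e-03  1.57086270e+00] 0.00032709693834506346 [ 0.7074173   0.73558655 -1.08859657]
```

View pics/p1.png

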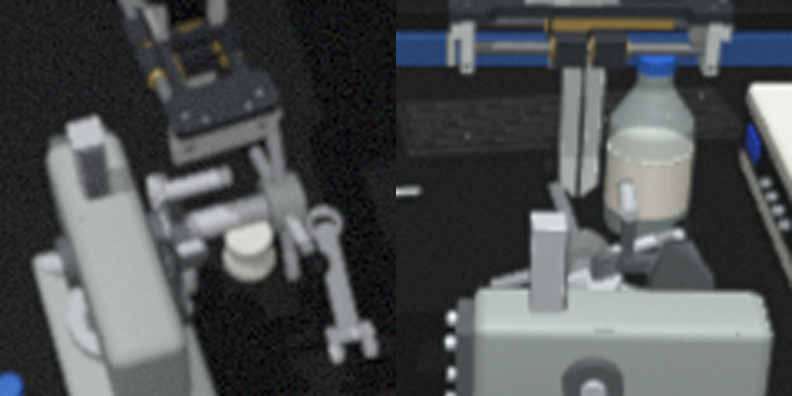

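```bash
python3 - <<'E'
from bench import robot
from h import *
o=robot.get_obs();p=o["tool_pos"];print(o["time"],p)
yaw=-.046;M=R.from_euler("z",yaw).as_matrix()
for n,off in(("scene",(230,200)),("side",(290,160))):
    s=robot.snapshot(n); uv=proj(s,p);print(n,"tcp",(uv-off)*3.3)
    P=cloud(s)
    m=(abs(P[...,0]-p[0])<.03)&(abs(P[...,1]-p[1])<.03)&(P[...,2]>p[2]-.01)&(P[...,2]<p[2]+.05)
    q=P[m];print(m.sum(),np.percentile(q,[2,50,98],axis=0).round(4).tolist())
    for y in(52,86):
        for c in((.556,-.117),(.5535,-.1195)):
            print("bar",y,(proj(s,np.r_[c,0]+M@np.array([.019,y/1e3,.268]))-off)*3.3)
print(robot.get_obs()["tool_pos"])
E
```

```text
1.9 [ 0.54058423 -0.04903508  0.25365365]
scene tcp [189.46394645 155.44371523]
2 [[0.5685, -0.0704, 0.27], [0.5689, -0.0625, 0.2702], [0.5693, -0.0546, 0.2703]]
bar 52 [182.69076812 190.91394446]
bar 52 [178.04378479 189.22267491]
bar 86 [230.10796356 177.75004721]
bar 86 [225.45108151 176.07933119]
side tcp [180.01946219 209.8794857 ]
145 [[0.5281, -0.0785, 0.2546], [0.542, -0.0586, 0.2895], [0.5698, -0.0463, 0.3029]]
bar 52 [237.73897837 202.37792832]
bar 52 [234.46265909 204.11340403]
bar 86 [234.14958179 179.75170829]
bar 86 [230.96031873 181.38741786]
[ 0.54146634 -0.049207    0.25684232]
```

```bash
python3 - <<'E'
from bench import robot
from h import *
s=robot.snapshot("side");P=cloud(s);print(robot.get_obs()["tool_pos"])
print(proj(s,robot.get_obs()["tool_pos"]))
for v in range(196,228,2): print(v,P[v,341].round(3),P[v,344].round(3),P[v,348].round(3),s["image"][v,348])
E
```

```text
[ 0.54149962 -0.04924677  0.2573339 ]
[345.03321555 222.19725307]
196 [ 0.529 -0.058  0.326] [ 0.536 -0.057  0.325] [ 0.544 -0.062  0.328] [134 138 137]
198 [ 0.529 -0.061  0.322] [ 0.536 -0.056  0.32 ] [ 0.544 -0.06   0.322] [136 141 139]
200 [ 0.529 -0.061  0.318] [ 0.536 -0.057  0.316] [ 0.545 -0.054  0.314] [139 143 143]
202 [ 0.529 -0.06   0.313] [ 0.536 -0.057  0.311] [ 0.545 -0.059  0.312] [141 144 143]
204 [ 0.53  -0.06   0.308] [ 0.536 -0.058  0.307] [ 0.545 -0.056  0.306] [148 152 151]
206 [ 0.53  -0.058  0.302] [ 0.536 -0.062  0.304] [ 0.545 -0.059  0.302] [163 167 167]
208 [ 0.53  -0.06   0.298] [ 0.537 -0.057  0.297] [ 0.545 -0.059  0.298] [166 171 169]
210 [ 0.53  -0.059  0.293] [ 0.537 -0.058  0.292] [ 0.546 -0.057  0.292] [165 170 169]
212 [ 0.53  -0.059  0.288] [ 0.537 -0.058  0.287] [ 0.546 -0.062  0.289] [166 170 170]
214 [ 0.445 -0.942  0.722] [ 0.537 -0.061  0.284] [ 0.546 -0.057  0.282] [165 170 169]
216 [ 0.585  0.497 -0.002] [ 0.445 -0.942  0.722] [ 0.61   0.495 -0.001] [83 85 84]
218 [ 0.584  0.481 -0.002] [ 0.595  0.487 -0.005] [ 0.609  0.483 -0.003] [31 32 32]
220 [0.538 0.013 0.231] [ 0.593  0.464 -0.001] [ 0.608  0.465 -0.002] [28 30 32]
222 [0.538 0.006 0.229] [ 0.593  0.455 -0.004] [ 0.607  0.453 -0.004] [29 32 32]
224 [0.539 0.013 0.22 ] [ 0.591  0.432 -0.001] [ 0.605  0.434 -0.002] [33 33 35]
226 [ 0.526 -0.113  0.282] [ 0.59   0.423 -0.003] [ 0.603  0.418 -0.001] [31 32 32]
```

```bash
python3 - <<'E'
from h import *
s=pickle.load(open("side.pkl","rb"))
for dx in(-.059,-.047,.047,.059): print(proj(s,np.array([.5495+dx,0,.1836])), proj(s,np.array([.5495+dx,0,.208])))
im=cv2.imread("pics/side.png")[130:270,280:420]
cv2.imwrite("pics/s0.png",cv2.resize(im,None,fx=4,fy=4,interpolation=2))
E
```

```text
[321.07806298 239.84066477] [321.24258138 231.04015354]
[326.00280444 239.81289147] [326.22333748 231.01437551]
[364.49163279 239.59583199] [365.14892813 230.81291508]
[369.39385495 239.56818568] [370.10665042 230.78725626]
```

View pics/s0.png

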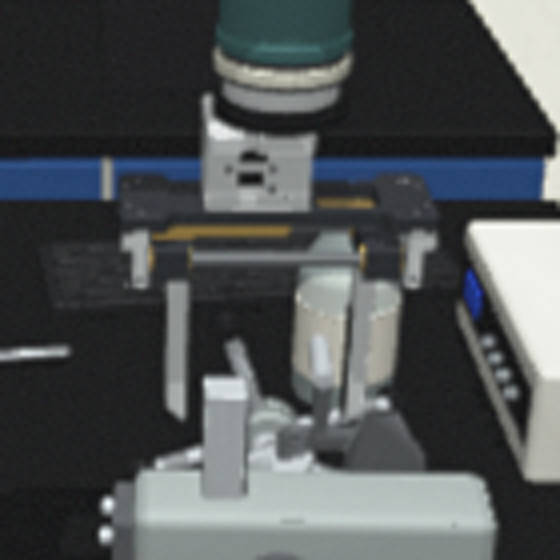

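The fingertips appear about 2 cm higher than the TCP suggests in the side view, so I'll lower 2 cm (still clear at that y) and push the bar to the rear.

move_arm --deltas '[0,0,0,0,0,1.2,1,0,0,0,0,0,2,1,0,0,0,0,0.8,2,1,0,0,0,0,1.6,2,1,0,0,0,0,2.4,2,1,0,0,0,0,3.2,2,1,0,0,0,0,4,2,1,0,0,0,0,4.8,2,1]'

```text
time: 2.85
tool_pos: [0.589, -0.0491, 0.2347]
ee_rot: [3.141, 0.0, 1.571]
wrist_force: [-0.2, 0.5, 0.2]
width: 0.0003
finger_force: 0.2
```

move_arm --deltas '[0,0,0,0,0.6,0,1,0,0,0,0,1.2,0,1,0,0,0,0,1.8,0,1,0,0,0,0,2.4,0,1,0,0,0,0,2.4,0,1,0,0,0,0,2.4,0,1]'

```text
time: 3.45
tool_pos: [0.6121, -0.049, 0.2347]
ee_rot: [3.142, -0.0, 1.571]
wrist_force: [-0.6, -0.2, -0.9]
width: 0.0006
finger_force: 0.0
```

```bash
cat > look.py <<'E'
import sys
from bench import robot
from h import *
o=robot.get_obs();print(o["time"],o["tool_pos"],o["wrist_force"])
a=robot.snapshot("scene");b=robot.snapshot("side")
pickle.dump(a,open("a.pkl","wb"));pickle.dump(b,open("b.pkl","wb"))
im=np.hstack([cv2.resize(a["image"][200:320,230:350],None,fx=3.3,fy=3.3,interpolation=2),cv2.resize(b["image"][160:280,290:410],None,fx=3.3,fy=3.3,interpolation=2)])
cv2.imwrite(f"pics/{sys.argv[1]}.png",im[:,:,::-1])
M=R.from_euler("z",-.046).as_matrix()
for n,s,c in(("scene",a,(.556,-.117,0)),("side",b,(.5515,-.122,0))):
    L=(cloud(s)-c)@M*1000
    for k,lo,hi in(("bar",(5,56,245),(105,84,290)),("ball",(-60,118,238),(40,146,280))):
        q=L[((L>lo)&(L<hi)).all(-1)]; print(n,k,len(q),np.percentile(q,[5,50,95],axis=0).round(0).tolist() if len(q)>3 else "")
E
python3 look.py p2
```

```text
3.45 [ 0.6120946  -0.04898564  0.23468683] [-0.64957194 -0.19285733 -0.91604337]
scene bar 16 [[81.0, 59.0, 262.0], [83.0, 72.0, 265.0], [84.0, 83.0, 268.0]]
scene ball 21 [[-37.0, 131.0, 257.0], [-31.0, 135.0, 263.0], [-25.0, 139.0, 266.0]]
side bar 190 [[44.0, 63.0, 258.0], [58.0, 67.0, 271.0], [80.0, 76.0, 289.0]]
side ball 71 [[-40.0, 123.0, 241.0], [-32.0, 128.0, 256.0], [-23.0, 134.0, 263.0]]
```

View pics/p2.png

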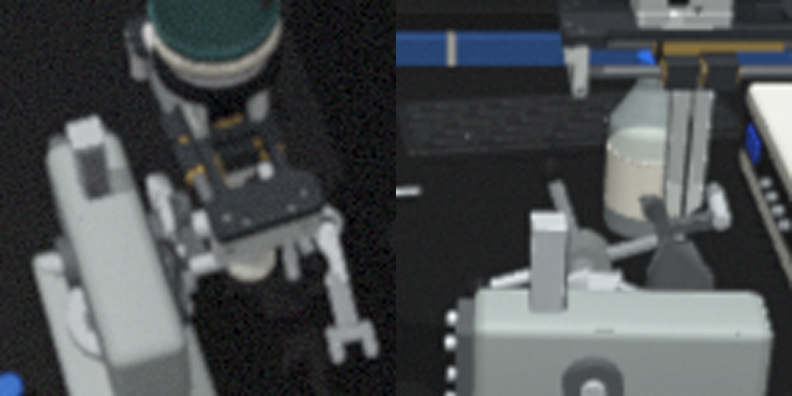

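The pawl is tipped right back: the side view shows the bar at (715,205) and the pawl nose up at (655,210). Next I rise and go in front of the top ball.

move_arm --deltas '[0,0,0,0,0,-4,1,0,0,0,0,0,-8,1,0,0,0,1,-1.5,-10,1,0,0,0,3,-5.5,-10,1,0,0,0,5,-9.5,-10,1,0,0,0,6.5,-12,-10,1,0,0,0,6.5,-12,-10,1,0,0,0,6.5,-12,-7,1]'

```text
time: 4.35
tool_pos: [0.4936, 0.016, 0.3097]
ee_rot: [3.13, 0.001, 1.572]
wrist_force: [1.1, -1.0, -0.2]
width: 0.0005
finger_force: 0.0
```

move_arm --deltas '[0,0,0,0,0,3,1,0,0,0,0,0,6,1,0,0,0,0,0,8.3,1,0,0,0,0,0,8.3,1,0,0,0,0,0.8,8.3,1,0,0,0,0,1.6,8.3,1,0,0,0,0,2.2,8.3,1,0,0,0,0,2.8,8.3,1]'

```text
time: 5.15
tool_pos: [0.5208, 0.0158, 0.2247]
ee_rot: [3.14, 0.0, 1.571]
wrist_force: [-5.5, -0.1, 4.4]
width: 0.0006
finger_force: 2.4
```

move_arm --deltas '[0,0,0,0,0.4,0,1,0,0,0,0,0.8,0,1,0,0,0,0,0.8,0,1]'

```text
time: 5.45
tool_pos: [0.5292, 0.0159, 0.2223]
ee_rot: [3.14, 0.0, 1.571]
wrist_force: [-1.1, -0.9, 0.6]
width: 0.0006
finger_force: 0.4
```

```bash
python3 look.py p3
```

```text
5.45 [0.52922769 0.0159476  0.22225887] [-1.08099093 -0.93950777  0.58837448]
scene bar 66 [[74.0, 58.0, 264.0], [80.0, 70.0, 268.0], [83.0, 82.0, 271.0]]
scene ball 59 [[-43.0, 123.0, 242.0], [-4.0, 127.0, 262.0], [1.0, 137.0, 275.0]]
side bar 27 [[74.0, 58.0, 264.0], [77.0, 68.0, 267.0], [83.0, 80.0, 269.0]]
side ball 230 [[-42.0, 124.0, 243.0], [-24.0, 128.0, 261.0], [-2.0, 135.0, 278.0]]
```

View pics/p3.png

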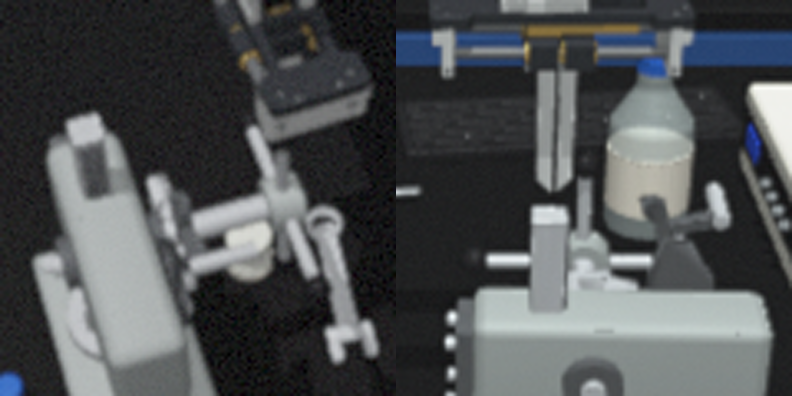

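The spoke is now nearly vertical (side view, spoke at (585,210)), so the wheel reads about 0.3. The pawl is still tipped back. Next I go behind the bar and tip it forward.

move_arm --deltas '[0,0,0,0,-1,0,1,0,0,0,0,-1.5,-4,1,0,0,0,0,-1.5,-8,1,0,0,0,0,-1.5,-11.3,1,0,0,0,-1.5,2,-11.3,1,0,0,0,-3.5,6,-11.3,1,0,0,0,-5.5,10,-11.3,1,0,0,0,-7,14.3,-11.3,1]'

```text
time: 6.35
tool_pos: [0.6719, -0.0551, 0.3352]
ee_rot: [3.14, 0.0, 1.57]
wrist_force: [1.4, 0.9, 1.4]
width: 0.0004
finger_force: 0.0
```

move_arm --deltas '[0,0,0,0,0,0,1,0,0,0,0,0,0,1,0,0,0,0,0,4,1,0,0,0,0,0,8,1,0,0,0,0,0,10,1,0,0,0,0,0,10,1]'

```text
time: 6.95
tool_pos: [0.6678, -0.0528, 0.2328]
ee_rot: [-3.137, -0.001, 1.572]
wrist_force: [0.0, -0.0, 0.3]
width: 0.0004
finger_force: 0.0
```

move_arm --deltas '[0,0,0,0,-0.8,0,1,0,0,0,0,-1.6,0,1,0,0,0,0,-2.4,0,1,0,0,0,0,-3.0,0,1,0,0,0,0,-3.6,0,1,0,0,0,0,-4.2,0,1,0,0,0,0,-4.8,0,1,0,0,0,0,-4.8,0,1]'

```text
time: 7.75
tool_pos: [0.6307, -0.0528, 0.2511]
ee_rot: [3.105, 0.002, 1.573]
wrist_force: [8.8, 5.1, 26.8]
width: 0.0002
finger_force: 12.8
```

```bash
python3 look.py p4
```

```text
7.75 [ 0.63068593 -0.05282693  0.25108314] [ 8.79869802  5.08371728 26.75645003]
scene bar 5 [[55.0, 57.0, 276.0], [60.0, 57.0, 278.0], [63.0, 58.0, 279.0]]
scene ball 21 [[-12.0, 133.0, 258.0], [-4.0, 135.0, 265.0], [1.0, 140.0, 272.0]]
side bar 107 [[55.0, 60.0, 273.0], [70.0, 64.0, 280.0], [84.0, 77.0, 289.0]]
side ball 80 [[-16.0, 124.0, 241.0], [-7.0, 128.0, 260.0], [1.0, 134.0, 268.0]]
```

View pics/p4.png

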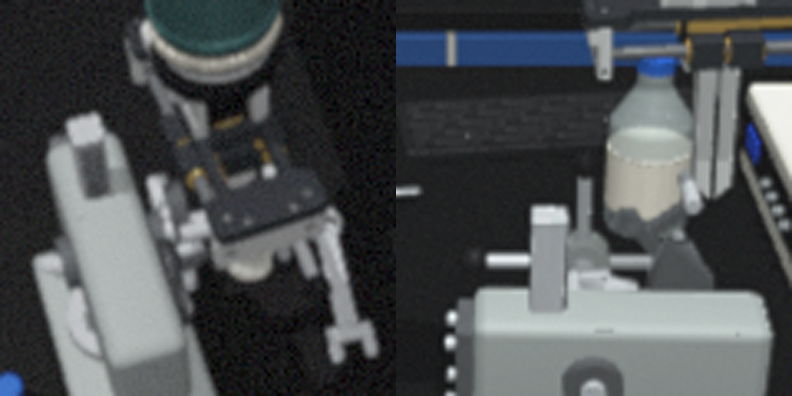

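The tip is riding on top of the bar (27 N upward force, bar at (688,190)), which confirms the real tip is about 2 cm above the reported TCP. I'll lift off, back away, and see where the pawl went.

move_arm --deltas '[0,0,0,0,0,-2,1,0,0,0,0,0,-4.5,1,0,0,0,0,0,-8,1,0,0,0,0,4,-8,1,0,0,0,0,5.3,-8,1,0,0,0,0,5.3,-8,1,0,0,0,0,5.3,-8,1]'

```text
time: 8.55
tool_pos: [0.6755, -0.0541, 0.3155]
ee_rot: [3.141, 0.0, 1.571]
wrist_force: [-0.1, 0.6, 0.0]
width: 0.0005
finger_force: 0.0
```

```bash
sed -i 's/(5,56,245)/(-5,56,245)/' look.py; python3 look.py p5
```

```text
8.55 [ 0.67545673 -0.05405841  0.31553117] [-0.07486469  0.58626669  0.0173895 ]
scene bar 17 [[16.0, 57.0, 269.0], [23.0, 59.0, 273.0], [26.0, 63.0, 276.0]]
scene ball 0 
side bar 30 [[16.0, 58.0, 270.0], [21.0, 69.0, 273.0], [26.0, 83.0, 275.0]]
side ball 81 [[-15.0, 123.0, 240.0], [-7.0, 129.0, 259.0], [1.0, 136.0, 268.0]]
```

The pawl fell forward: its bar is at x≈21 mm in the press frame, on the tooth slope, with the ball unchanged. Next I go in front of the ball.

move_arm --deltas '[0,0,0,1,-3,-2,1,0,0,0,3,-7,-2,1,0,0,0,5,-11.5,-2,1,0,0,0,6.8,-16,-2,1,0,0,0,6.8,-16.5,-2,1,0,0,0,6.8,-16.5,-2,1,0,0,0,6.8,-16.5,2,1,0,0,0,6.8,-16.5,6,1]'

```text
time: 9.45
tool_pos: [0.5131, 0.0132, 0.2554]
ee_rot: [3.136, 0.001, 1.57]
wrist_force: [0.5, -0.8, 0.2]
width: 0.0003
finger_force: 0.0
```

move_arm --deltas '[0,0,0,0,0,4,1,0,0,0,0,0,4,1,0,0,0,0,0.8,4,1,0,0,0,0,1.6,4,1,0,0,0,0,2.2,4,1,0,0,0,0,2.6,4,1,0,0,0,0,3,4,1,0,0,0,0,3,4,1]'

```text
time: 10.25
tool_pos: [0.5423, 0.0141, 0.2153]
ee_rot: [3.139, -0.0, 1.571]
wrist_force: [-0.2, -0.3, -0.3]
width: 0.0004
finger_force: 0.1
```

move_arm --deltas '[0,0,0,0,0.3,0,1,0,0,0,0,0.5,0,1,0,0,0,0,0.5,0,1]'

```text
time: 10.55
tool_pos: [0.5461, 0.014, 0.2146]
ee_rot: [-3.142, -0.0, 1.571]
wrist_force: [-2.6, -0.1, 2.1]
width: 0.0004
finger_force: 1.2
```

```bash
python3 look.py p6
```

```text
10.55 [0.54608966 0.01400675 0.21462292] [-2.58191682 -0.07050954  2.0997407 ]
scene bar 66 [[12.0, 58.0, 267.0], [19.0, 70.0, 271.0], [22.0, 83.0, 276.0]]
scene ball 36 [[-26.0, 122.0, 240.0], [-13.0, 124.0, 256.0], [18.0, 134.0, 267.0]]
side bar 31 [[13.0, 57.0, 268.0], [18.0, 68.0, 271.0], [24.0, 83.0, 273.0]]
side ball 252 [[-24.0, 123.0, 241.0], [-7.0, 127.0, 259.0], [15.0, 134.0, 278.0]]
```

Near the stop; I'll push on until the force rises.

move_arm --deltas '[0,0,0,0,0.2,0,1,0,0,0,0,0.4,0,1,0,0,0,0,0.4,0,1]'

```text
time: 10.95
tool_pos: [0.5485, 0.0139, 0.2145]
ee_rot: [-3.138, 0.0, 1.571]
wrist_force: [-6.7, 0.3, 2.9]
width: 0.0002
finger_force: 3.5
```

move_arm --deltas '[0,0,0,0,0.2,0,1,0,0,0,0,0.4,0,1,0,0,0,0,0.4,0,1]'

```text
time: 11.25
tool_pos: [0.5489, 0.0139, 0.2144]
ee_rot: [-3.129, 0.0, 1.57]
wrist_force: [-16.2, 0.3, 6.4]
width: 0.0004
finger_force: 8.1
```

The wheel is hard against the stop (16 N, no further motion). I'll back off and lift away.

move_arm --deltas '[0,0,0,0,-1,0,1,0,0,0,0,-3,0,1,0,0,0,0,-6,0,1,0,0,0,0,-9,-2,1,0,0,0,0,-12,-6,1,0,0,0,0,-15,-10,1,0,0,0,0,-15,-14,1,0,0,0,0,-15,-14,1]'

```text
time: 12.05
tool_pos: [0.4059, 0.0139, 0.3613]
ee_rot: [3.126, 0.001, 1.571]
wrist_force: [0.5, -0.0, 0.1]
width: 0.0005
finger_force: 0.0
```

```bash
python3 look.py p7
```

```text
12.05 [0.40590402 0.0139241  0.36130631] [ 0.53682014 -0.02679477  0.14904547]
scene bar 66 [[13.0, 57.0, 267.0], [19.0, 70.0, 272.0], [23.0, 83.0, 275.0]]
scene ball 65 [[6.0, 122.0, 254.0], [15.0, 129.0, 264.0], [20.0, 138.0, 269.0]]
side bar 31 [[13.0, 57.0, 268.0], [17.0, 69.0, 271.0], [23.0, 80.0, 273.0]]
side ball 74 [[4.0, 123.0, 241.0], [11.0, 128.0, 258.0], [20.0, 133.0, 266.0]]
```

View pics/p7.png

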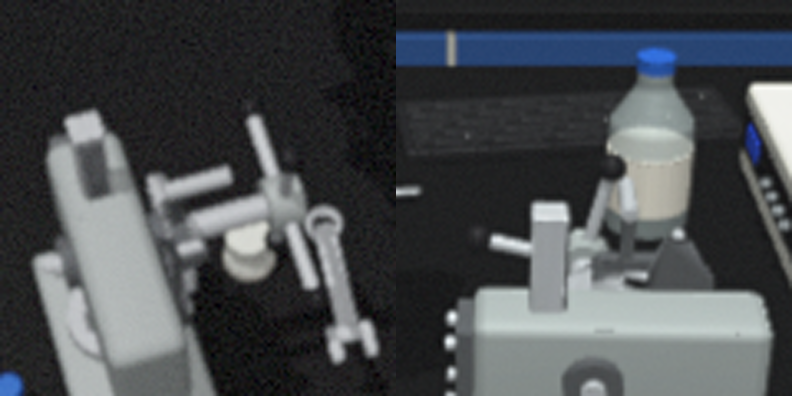

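The ball, at side-view (612,168), now leans to the rear at x≈12 mm, which is the stop at 0.53. The pawl bar is back where it sits fully down.

```bash
python3 -c "
from bench import robot
print(robot.close_job())"
```

```text
the job is handed in; nothing more can be done
None
```

The press is backed off one notch: the wheel was pushed until the pawl stopped it, the last pictures show the pawl down in the notch, and the job is handed in (no verdict came back).

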